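# Count printed bushings into the lidded trough

## Task

Sweep the two white printed bushings across the counting tray's black deck, under the light bar, into the trough at its left end, without picking them up; leave the orange misprint where it lies on the deck. Then shut the trough's clear hinged lid fully. Do not bump the light bar, and leave the other things on the table undisturbed.

Things in the scene. Friction and masses are not known exactly. Their poses are not given: they have to be found in the camera images.
- tray: fixed counting tray. Origin at table height under the edge where deck meets trough, mid-width; x points to the robot's left (within 0.3 rad of world +y), y towards the robot. Black deck: top 55 mm up, x -156 to 0, y -124 to 124 mm, 10 mm high orange rails along both sides, open at the right end. Trough: x 0 to 72, y -124 to 124 mm, inner floor 6 mm up, 6 mm walls as high as the deck.
- lamp: aluminium light bar fixed to the tray, same origin and axes: overhangs the deck at x -55 to -25, y -220 to 130 mm, underside 205, top 225 mm above the table, on one 24 mm post at y -205 mm (far side). It blocks a hand held upright: to push a bushing beneath it to the trough, lean the hand about 40 degrees away from the trough, so that the fingers point down and towards the trough.
- lid (a joint): angle of the clear lid (blue borders), rad: 0 = shut flat, 1.4 = nearly upright; starts 0.9 to 1.3. 82 mm from hinge to free edge, 256 mm wide, 3 mm thick; shut, the edge reaches 4 mm over the deck. Stiff hinge: it stays where left; about 2 N half-way out moves it. Open, its free edge is up and its outer face looks up and to the left, away from the deck.
- lid_hinge (a point): middle of the lid's hinge line, on top of the trough's outer (left) wall: tray x = 78 mm, y = 0, 55 mm above the table (lid underside). The hinge line runs along the tray's y; axes as the tray's.
- lid_edge (a point): middle of the lid's free edge; its axes turn with the lid, x pointing from free edge to hinge.
- white_a_center (a point): white printed bushing, about 15 g: flange 40 mm across, 5 mm thick, round cup 30 mm across above it, 22 mm tall in all, dark recess on top. Point: its centre, 11 mm above its underside. Stands loose on the deck, 70 to 110 mm before the trough's edge; the three bushings stand side by side about 75 mm apart, in any order.
- white_b_center (a point): the second white bushing, the same shape.
- orange_center (a point): orange misprinted bushing, the same shape; to be left alone.
- glue_stick: yellow glue stick lying left of the tray, 22 mm thick, 112 mm long; origin under its middle, along its x
- screwdriver: screwdriver about 170 mm long lying on the table right of the tray; origin under its middle
- spring: white printed spiral spring on a flanged foot, 52 mm wide and 118 mm tall, standing at the left; origin at the centre of its underside
- cleaner: spray-cleaner bottle, 56 mm wide, 150 mm tall, standing far right; origin at the centre of its underside
- scraper: print scraper lying flat at the right; origin under its middle
Things that resemble listed ones, but are neither listed nor needed, are in the scene too. Leave any red or yellow look-alike of the part that bears white_a_center alone.

How it is judged:
By the outcome, as a careful person would: the job done as asked, in the order asked, and still so for the second after the job is handed in, with the robot touching nothing.
It also fails if it takes over 64 s, if anything falls off the work surface, if the arm or the gripper's body presses on something with over 40 N, if the wrist force passes 120 N, or if a joint passes its speed limit or range.

## Robot

A 7-joint arm with a two-finger parallel gripper is mounted at the origin on the work surface. World frame = base frame: x ahead of the robot, y to its left, z up, the work surface at z = 0. Lengths are in mm, angles in degrees, forces in N, time in s.
With the tool pointing down it reaches from about 400 to 850 mm from the base axis. Payload 10.4 kg.
Tool frame: the origin (TCP) lies midway between the tips of the shut fingers; the grasp point (between the pads) lies 19 mm behind it; z points along the fingers, y is the line along which they close (so a half turn about z gives the same grasp; the last joint's range is limited). The gripper opens to 87 mm and grips with 3 to 60 N. Pads are 19 mm wide; open, the fingers measure 117 mm over their backs; the gripper's body (75 mm by 190 mm) begins 51 mm behind the grasp point.
Start: joints at [-68.044, 19.034, -3.707, 83.658, 1.238, 77.344, -5.071], TCP at [246.711, 574.27, 222.576] pointing down, gripper open.
Joint ranges: [-148.97, 148.97], [-28.65, 121.19], [-84.17, 76.75], [9.2, 138.47], [-72.65, 252.65], [3.7, 117.97], [-149.18, 149.18]. Speed limits (degrees/s): [127.2, 127.2, 159.86, 159.86, 180, 180, 180].

## Interface

Orientations are given as a 3x3 rotation matrix whose columns are the frame's x, y, z axes.
In Python, from station import bot, snapshot, camera_model gives the robot as it stands.
- The arm moves only by the tool drive_tool, never from a script. Its argument "steps" is text: rows parted by semicolons, each of 7 numbers parted by spaces: the shift along the tool's x, y, z each as a share of 0.25 m, from -1 to 1, then the turn, a rotation vector about the tool's x, y, z each as a share of 45 degrees, from -1 to 1, then the closure, from 0 (fully open) to 1 (shut). In form: dx dy dz wx wy wz grip; .... A call has 1 to 8 rows; each row is the pose to reach, as a shift and turn from the pose commanded when the call began, along the tool's axes at that moment; what a row does not reach only later rows make up. A row lasts 1/8 s, in which the tool goes at most 62.5 mm and 10.7 degrees, less where a joint would pass 70% of its speed; a pose out of reach is approached as far as the arm can. A call with a number of a shift or a turn outside -1 to 1 is refused whole. A call with a gripper value outside its range is refused whole. The fingers move at their own pace and stop on an object; "grip_force" is the grip in N (left out, the last holds). Time passes only in rows, so rows that repeat a pose let the fingers close. It gives the time, the measured TCP pose, the force, the opening and the grip force at its end, in the units of the state.
- bot.get_state(): the state, without advancing time (a new reading comes with each control period).
- snapshot(name): name is "scene" or "top" or "wrist"; returns (picture, depth): 420x560x3 uint8, blue, green, red; 420x560 float32, mm along the optical axis (not along the pixel's ray), 0 where there is no reading.
- camera_model(name): a dict with "fx", "fy", "cx", "cy" (pixels), "dist" ([k1, k2, p1, p2, k3] as OpenCV has them; the pictures are not rectified), "R" (3x3) and "t" (3): a world point X has camera coordinates R X + t. Camera axes: x right, y down, z forward; pixel columns grow to the right and rows downward; lengths in mm; the calibration is good to about 2 mm. A picture is of the moment at which its call begins: read the wrist's pose just before it. camera_model takes no time and is no camera call; for the wrist camera it gives the pose at the moment of the call.
- bot.sign_off(): hands the job in; it is judged then, once.
The state is a dict: "t": time; "joints": joint angles; "qvel": joint speeds; "joint_efforts": joint torques, N m; "tool_pos": TCP position; "tcp_rot": TCP orientation; "contact_force": force on the tool from outside, world axes, zero at the start; "moment": the same for the moment, N m; "opening": finger opening in mm; "finger_force": force on a finger pad.
Only numpy, scipy, OpenCV 4.12 (cv2) and the standard library are available. Lean on these libraries where they do the work, as an engineer would, in place of code of your own. Each camera call takes 0.05 s, during which the arm holds its last target. There are 200 camera calls.

## Working session

There is one attempt and no reset: what is moved stays moved. The work goes in short steps, Python scripts to look and compute and a tool call to move; the robot and the scene stay as the last step left them, time stands still between calls to the robot, and variables do not carry over. Pictures are saved under pics/ and viewed, at most 10 in all, crops included, and the job is handed in when it is done.

Besides the shell and the picture viewer there is one more tool, called by a JSON object that holds its "api" and its "payload", one argument or row to a line. drive_tool: Moves the arm, as the interface text tells. Shift numbers are shares of 0.25 m and turn numbers shares of 45 degrees, none past 1 either way. Its arguments: {"type":"object","properties":{"steps":{"type":"string"},"grip_force":{"type":"number"}},"required":["steps"]}

```bash
ls; mkdir -p pics; python3 - <<'E'
from station import bot,snapshot,camera_model
import cv2,numpy as np
s=bot.get_state();print(s['t'],s['tool_pos'],np.round(s['tcp_rot'],3).tolist(),s['opening'])
for n in ('scene','top'):
    im,d=snapshot(n);np.save(f'{n}.npy',d);cv2.imwrite(f'pics/{n}.png',im)
    c=camera_model(n);print(n,{k:np.round(v,3).tolist() for k,v in c.items()})
E
```

```text
pics
0.0 [246.58419208 573.88342079 221.76067787] [[-0.919, 0.395, -0.0], [0.395, 0.919, -0.001], [-0.0, -0.001, -1.0]] 87.33490764001183
scene {'fx': 521.461, 'fy': 521.461, 'cx': 283.304, 'cy': 206.614, 'dist': [-0.042, 0.0, 0.0, 0.0, 0.0], 'R': [[0.368, 0.93, -0.011], [0.747, -0.302, -0.593], [-0.554, 0.21, -0.805]], 't': [-179.59, -352.27, 1676.566]}
top {'fx': 406.113, 'fy': 406.113, 'cx': 280.74, 'cy': 205.712, 'dist': [0.026, 0.0, 0.0, 0.0, 0.0], 'R': [[0.022, -1.0, 0.0], [-0.998, -0.022, -0.067], [0.067, 0.001, -0.998]], 't': [-39.034, 548.692, 1183.829]}
```

View pics/scene.png

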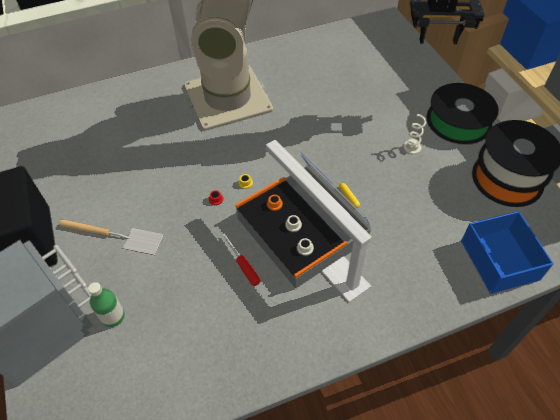

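View pics/top.png

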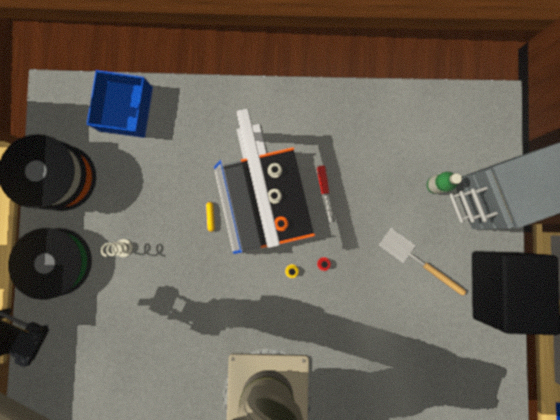

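The scene view shows the tray with the whites at scene pixels (293,223) and (305,246), and the orange misprint at (275,202). In the top view the whites are at (274,170) and (275,196), and the orange is at (281,223). Things that could be mistaken for them are the red (324,264) and yellow (292,271) look-alikes on the table and the spiral spring at (120,248). I choose the two white ones standing on the black deck. Next I measure.

```bash
cat > h.py <<'E'
import cv2,numpy as np
from station import bot,snapshot,camera_model
def ray(c,uv,z):
    K=np.array([[c['fx'],0,c['cx']],[0,c['fy'],c['cy']],[0,0,1]])
    p=cv2.undistortPoints(np.array(uv,float).reshape(-1,1,2),K,np.array(c['dist'])).reshape(-1,2)
    R=np.array(c['R']);o=-R.T@np.array(c['t'])
    d=np.c_[p,np.ones(len(p))]@R
    return o+d*((z-o[2])/d[:,2])[:,None]
def proj(c,X):
    K=np.array([[c['fx'],0,c['cx']],[0,c['fy'],c['cy']],[0,0,1]])
    return cv2.projectPoints(np.array(X,float).reshape(-1,1,3),cv2.Rodrigues(np.array(c['R']))[0],np.array(c['t'],float),K,np.array(c['dist']))[0].reshape(-1,2)
def pix3(c,uv,depth):
    R=np.array(c['R']);o=np.array(c['t'])
    K=np.array([[c['fx'],0,c['cx']],[0,c['fy'],c['cy']],[0,0,1]])
    p=cv2.undistortPoints(np.array(uv,float).reshape(-1,1,2),K,np.array(c['dist'])).reshape(-1,2)
    return (np.c_[p,np.ones(len(p))]*np.array(depth)[:,None]-o)@R
E
python3 - <<'E'
from h import *
for n,box in (('top',(210,140,330,255)),('scene',(225,165,380,290))):
    im=cv2.imread(f'pics/{n}.png');d=np.load(n+'.npy');c=camera_model(n)
    hsv=cv2.cvtColor(im,cv2.COLOR_BGR2HSV)
    M={'orange':cv2.inRange(hsv,(5,150,120),(16,255,255)),'blue':cv2.inRange(hsv,(100,120,80),(130,255,255)),
       'white':cv2.inRange(hsv,(0,0,170),(180,60,255))}
    x0,y0,x1,y1=box
    for k,m in M.items():
        w=np.zeros_like(m);w[y0:y1,x0:x1]=m[y0:y1,x0:x1]
        nn,l,st,ce=cv2.connectedComponentsWithStats(w)
        for i in range(1,nn):
            if st[i,4]<15: continue
            v,u=np.nonzero(l==i);dd=d[v,u];ok=dd>0
            P=pix3(c,np.c_[u,v][ok],dd[ok]);r=cv2.minAreaRect(np.c_[u,v].astype(np.float32))
            print(n,k,st[i].tolist(),ce[i].round(1),'med3d',np.median(P,0).round(0),'rect',np.round(ray(c,cv2.boxPoints(r),65)[:,:2]).tolist() if k=='orange' else np.percentile(P,[2,98],axis=0).round().tolist())
    big=cv2.resize(im[y0-20:y1+20,x0-20:x1+20],None,fx=4,fy=4) 
    cv2.imwrite(f'pics/{n}_c.png',cv2.resize(big,(640,int(640*big.shape[0]/big.shape[1]))))
E
```

```text
top orange [260, 148, 34, 10, 92] [276.8 152.1] med3d [701. -13.  63.] rect [[691.0, 37.0], [716.0, -58.0], [708.0, -60.0], [684.0, 35.0]]
top orange [275, 216, 13, 15, 128] [280.9 223.1] med3d [497. -28.  63.] rect [[517.0, -11.0], [517.0, -45.0], [478.0, -46.0], [477.0, -12.0]]
top orange [280, 233, 35, 11, 118] [296.8 237.9] med3d [456. -75.  62.] rect [[448.0, -25.0], [473.0, -122.0], [464.0, -124.0], [439.0, -28.0]]
top blue [214, 161, 7, 7, 19] [217.3 163.8] med3d [656. 153. 100.] rect [[652.0, 140.0, 69.0], [660.0, 165.0, 130.0]]
top blue [233, 249, 9, 5, 22] [237.2 251.3] med3d [416.  88. 106.] rect [[409.0, 77.0, 54.0], [423.0, 104.0, 131.0]]
top white [239, 140, 41, 107, 1508] [260.3 187.4] med3d [582.  26. 224.] rect [[444.0, -17.0, 3.0], [738.0, 94.0, 228.0]]
top white [268, 164, 12, 13, 74] [273.  170.3] med3d [646.  -2.  73.] rect [[632.0, -20.0, 55.0], [666.0, 12.0, 80.0]]
top white [214, 169, 21, 82, 276] [224.4 210.2] med3d [530. 133.  68.] rect [[422.0, 101.0, 52.0], [640.0, 164.0, 86.0]]
scene orange [236, 177, 49, 31, 195] [259.4 192.2] med3d [450. -52.  63.] rect
[... 256 characters left out ...]
.9] med3d [694.  13.  64.] rect [[709.0, -61.0], [670.0, 91.0], [681.0, 91.0], [720.0, -59.0]]
scene white [287, 165, 85, 78, 1161] [330.1 202.6] med3d [658.  46. 225.] rect [[530.0, 6.0, 221.0], [770.0, 82.0, 228.0]]
scene white [287, 216, 14, 15, 63] [295.4 223.6] med3d [584.  -0.  71.] rect [[560.0, -20.0, 57.0], [595.0, 11.0, 81.0]]
scene white [299, 239, 14, 15, 66] [307.2 246.6] med3d [658.  -1.  74.] rect [[635.0, -19.0, 58.0], [667.0, 11.0, 80.0]]
scene white [323, 257, 26, 27, 455] [337.5 270.8] med3d [711.  56.   6.] rect [[685.0, 25.0, 2.0], [742.0, 88.0, 11.0]]
scene white [354, 276, 18, 14, 129] [362.9 284. ] med3d [770.  99.   6.] rect [[750.0, 75.0, 0.0], [781.0, 114.0, 32.0]]
```

View pics/top_c.png

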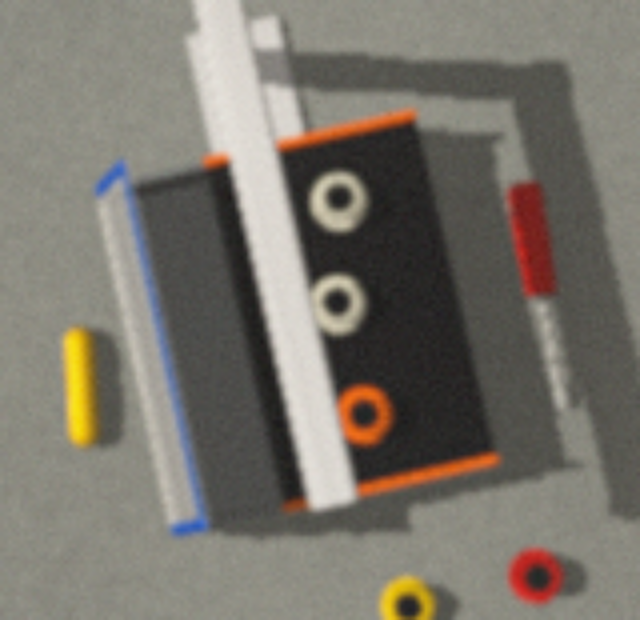

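The crop confirms two white rings at crop (340,200) and (337,302), which are full-picture (275,170) and (274,195.5). The orange is at (362,413), and the lid with blue borders is open on the left. Next I work out tray coordinates and a move helper.

```bash
cat >> h.py <<'E'
O=np.array([553.5,59.]);a=np.radians(14.3)
XT=np.array([-np.sin(a),np.cos(a),0]);YT=np.array([-np.cos(a),-np.sin(a),0]);Z=np.array([0,0,1.])
def tray(P): P=np.atleast_2d(P);q=P[:,:2]-O;return np.c_[q@XT[:2],q@YT[:2],P[:,2]].round(1)
def pose(x,y,z,L):   # tray coords, lean: fingers point down and towards +x by L deg
    l=np.radians(L);zt=np.sin(l)*XT-np.cos(l)*Z;yt=-YT;return np.r_[O,0]+x*XT+y*YT+z*Z,np.c_[np.cross(yt,zt),yt,zt]
def go(*pts):
    from scipy.spatial.transform import Rotation as Ro
    s=bot.get_state();p=s['tool_pos'];R=np.array(s['tcp_rot'])
    print('t',round(s['t'],2),'tray',tray(p)[0],'F',np.round(s['contact_force'],1),'open',round(s['opening'],1),'j',np.round(s['joints']))
    for q in pts:
        P,T=pose(*q);w=Ro.from_matrix(R.T@T).as_rotvec(degrees=True)
        print(q,np.round(R.T@(P-p)/250,3),np.round(w/45,3))
E
python3 - <<'E'
from h import *
c=camera_model('top')
print('top',tray(ray(c,[(275,170),(274.3,195.5),(280.5,223)],77)))
c=camera_model('scene')
print('rails',tray(ray(c,[(305,245),(293,222.5),(274.5,201.5)],77)))
b=np.load('top.npy')
im=cv2.imread('pics/top.png');c=camera_model('top');m=cv2.inRange(cv2.cvtColor(im,cv2.COLOR_BGR2HSV),(100,120,80),(130,255,255));m[:,:205]=0;m[:,245:]=0;m[:150]=0;m[256:]=0
v,u=np.nonzero(m);print('lid blue',tray(pix3(c,np.c_[u,v],b[v,u]))[::4].tolist())
s=bot.get_state();w=camera_model('wrist');R=np.array(w['R'])
print('wristcam in tool',np.array(s['tcp_rot']).T@(-R.T@w['t']-s['tool_pos']))
go((150,0,350,0),(-190,-7,350,0))
E
```

```text
top [[-88.3 -73.4  77. ]
 [-70.1  -3.2  77. ]
 [-69.6  76.2  77. ]]
rails [[-89.6 -79.9  77. ]
 [-73.8 -10.1  77. ]
 [-73.1  70.1  77. ]]
lid blue [[55.8, -125.0, 120.9], [52.8, -119.9, 130.0], [54.0, -118.4, 124.1], [73.9, -125.3, 78.5], [70.9, -120.4, 85.8], [58.9, 122.3, 113.9], [71.0, 123.6, 83.4], [56.3, 125.4, 119.4], [75.5, 125.8, 73.5], [60.7, 127.6, 108.8], [75.7, 129.6, 54.0]]
wristcam in tool [  70.85869687   -0.55473331 -159.98734919]
t 0.1 tray [574.8 170.2 221.9] F [-0.2  0.   0.1] open 87.4 j [-68.  19.  -4.  84.   1.  77.  -5.]
(150, 0, 350, 0) [-1.575 -0.933 -0.511] [-1.000e-03  1.000e-03  1.166e+00]
(-190, -7, 350, 0) [-2.426 -1.994 -0.51 ] [-1.000e-03  1.000e-03  1.166e+00]
```

{"api": "drive_tool", "payload": {
  "steps": "-0.2 -0.15 -0.2 0 0 0.2 0.77; -0.4 -0.3 -0.4 0 0 0.4 0.77; -0.6 -0.5 -0.52 0 0 0.6 0.77; -0.8 -0.65 -0.52 0 0 0.8 0.77; -1 -0.8 -0.52 0 0 1 0.77; -1 -0.8 -0.52 0 0 1 0.77; -1 -0.8 -0.52 0 0 1 0.77"
}}

```text
t: 0.98
tool_pos: [399.5, 288.5, 353.1]
tcp_rot: [[-0.365, 0.931, 0.001], [0.931, 0.365, 0.0], [0.0, 0.001, -1.0]]
contact_force: [-0.1, 0.4, -0.5]
opening: 25.3
finger_force: 0.0
```

```bash
python3 - <<'E'
from h import *
go((-60,-7,350,0),(-190,-7,350,0))
E
```

```text
t 0.97 tray [260.4  92.6 353.1] F [-0.1  0.4 -0.5] open 25.3 j [-53.  -1.  12.  91.   0.  90. -20.]
(-60, -7, 350, 0) [-1.321  0.237  0.013] [ 0.001 -0.     0.158]
(-190, -7, 350, 0) [-1.837  0.173  0.013] [ 0.001 -0.     0.158]
```

```bash
python3 - <<'E'
from h import *
s=bot.get_state();R=np.array(s['tcp_rot']);p=s['tool_pos']
im,d=snapshot('scene');c=camera_model('scene')
uv=proj(c,[p,p+R@[71,0,-160],p+R@[0,0,-70]]);print(uv.round())
u,v=uv[1].astype(int);u0=max(0,min(u-90,380));v0=max(0,min(v-60,285))
cv2.imwrite('pics/grip.png',cv2.resize(im[v0:v0+135,u0:u0+180],None,fx=4,fy=4,interpolation=cv2.INTER_CUBIC));print(u0,v0)
uu,vv=np.meshgrid(np.arange(u-60,min(560,u+80)),np.arange(max(0,v-60),v+90));uu=uu.ravel();vv=vv.ravel()
P=(pix3(c,np.c_[uu,vv],d[vv,uu])-p)@R
k=(abs(P[:,1])<130)&(P[:,2]<10)&(P[:,2]>-260)&(abs(P[:,0])<150)
for a0 in range(-260,0,20):
    q=P[k&(P[:,2]>=a0)&(P[:,2]<a0+20)]
    if len(q)>3: print(a0,len(q),'x',np.percentile(q[:,0],[1,50,99]).round(),'y',np.percentile(q[:,1],[1,99]).round())
E
```

```text
[[381.  59.]
 [412. -15.]
 [385.  34.]]
321 0
-180 136 x [-40. -33.  -4.] y [-13.  38.]
-160 167 x [-35. -21.  21.] y [-47.  18.]
-140 325 x [-27. -21.  22.] y [-49.  18.]
-120 1107 x [-38. -18.  33.] y [-91.  95.]
-100 721 x [-41. -29.  32.] y [-81.  93.]
-80 195 x [-40. -12.  33.] y [-82.  88.]
-60 102 x [-13.  -9.   9.] y [-30.  28.]
-40 112 x [-14.  -9.  11.] y [-25.  25.]
-20 112 x [-15.  -7.  10.] y [-22.  22.]
```

View pics/grip.png

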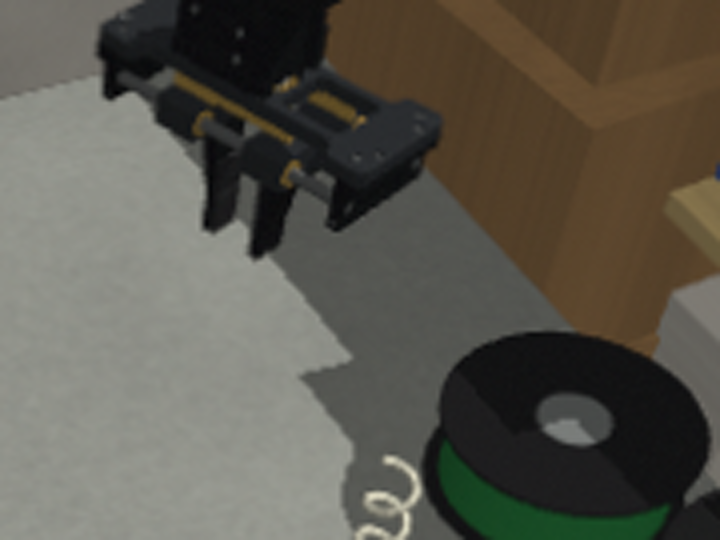

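The gripper crop shows fingers part-open, a wide body about 70–130 mm behind the tip, and a narrower coupling above. The camera spot lies just off the picture, so I check it in the top camera's depth.

```bash
python3 - <<'E'
from h import *
s=bot.get_state();R=np.array(s['tcp_rot']);p=s['tool_pos']
im,d=snapshot('top');c=camera_model('top')
print(proj(c,[p+R@[71,0,-160]]).round())
vv,uu=np.mgrid[0:420,0:560];uu=uu.ravel();vv=vv.ravel()
P=(pix3(c,np.c_[uu,vv],d[vv,uu])-p)@R
k=(abs(P[:,1])<130)&(P[:,2]<0)&(P[:,2]>-330)&(abs(P[:,0])<150)
for a0 in range(-320,0,20):
    q=P[k&(P[:,2]>=a0)&(P[:,2]<a0+20)]
    if len(q)>3: print(a0,len(q),'x',np.percentile(q[:,0],[1,50,99]).round(),'y',np.percentile(q[:,1],[1,99]).round())
go((-60,-7,350,0),(-190,-7,350,0))
E
```

```text
[[ 53. 285.]]
-320 272 x [-69. -53. -34.] y [-51.  47.]
-300 39 x [-42. -40. -33.] y [-1. 25.]
-280 190 x [-42. -40. -22.] y [-14.  35.]
-260 244 x [-42. -38. -23.] y [-24.  35.]
-240 261 x [-41. -37. -16.] y [-31.  39.]
-220 330 x [-43. -38. -10.] y [-37.  42.]
-200 40 x [-43. -37. -17.] y [-39.  39.]
-180 433 x [-38. -31.  -3.] y [-49.  25.]
-160 15 x [-37.  -7.  -1.] y [-45.   6.]
-140 84 x [-26. -23. -14.] y [-49.  18.]
-120 2029 x [-39. -11.  33.] y [-93.  95.]
-100 726 x [-40. -32.  24.] y [-85.  88.]
-80 47 x [-40. -39. -34.] y [-85.  87.]
-60 15 x [-13. -11.  -5.] y [-11.  19.]
-20 18 x [-13. -12.  -0.] y [-6. 22.]
t 1.07 tray [264.4  93.9 352.4] F [-0.3 -0.  -0.2] open 22.0 j [-53.  -0.  11.  91.   0.  90. -20.]
(-60, -7, 350, 0) [-1.339  0.232  0.009] [-0.    -0.     0.165]
(-190, -7, 350, 0) [-1.855  0.165  0.009] [-0.    -0.     0.165]
```

{"api": "drive_tool", "payload": {
  "steps": "-0.25 0.05 0 0 0 0.1 0.77; -0.5 0.1 0 0 0 0.17 0.77; -0.75 0.15 0 0 0 0.17 0.77; -1 0.2 0 0 0 0.17 0.77; -1 0.2 0 0 0 0.17 0.77"
}}

```text
t: 1.7
tool_pos: [537.8, 74.9, 351.9]
tcp_rot: [[-0.239, 0.971, -0.0], [0.971, 0.239, -0.002], [-0.002, -0.001, -1.0]]
contact_force: [-0.1, -0.4, 0.6]
opening: 20.0
finger_force: 0.0
```

{"api": "drive_tool", "payload": {
  "steps": "-0.22 0 0 0 0 0 0.77; -0.45 0 0 0 0 0 0.77; -0.65 0 0 0 0 0 0.77; -0.87 0 0 0 0 0 0.77; -0.87 0 0 0 0 0 0.77"
}}

```text
t: 2.33
tool_pos: [589.5, -135.4, 351.5]
tcp_rot: [[-0.24, 0.971, -0.002], [0.971, 0.24, -0.002], [-0.001, -0.002, -1.0]]
contact_force: [0.3, 0.2, 0.3]
opening: 19.9
finger_force: 0.0
```

```bash
python3 - <<'E'
from h import *
s=bot.get_state();R=np.array(s['tcp_rot']);p=s['tool_pos']
for n in ('top','scene'):
    im,d=snapshot(n);c=camera_model(n)
    print(proj(c,[p+R@[71,0,-160]]).round())
    vv,uu=np.mgrid[0:420,0:560];uu=uu.ravel();vv=vv.ravel()
    P=(pix3(c,np.c_[uu,vv],d[vv,uu])-p)@R
    k=(abs(P[:,1])<130)&(P[:,2]<0)&(P[:,2]>-260)&(abs(P[:,0])<150)
    for a0 in range(-260,0,20):
        q=P[k&(P[:,2]>=a0)&(P[:,2]<a0+20)]
        if len(q)>3: print(a0,len(q),'x',np.percentile(q[:,0],[1,50,99]).round(),'y',np.percentile(q[:,1],[1,99]).round())
go((-190,-5,350,0),(-190,-5,250,44))
E
```

```text
[[304. 174.]]
-120 318 x [ 0. 22. 37.] y [48. 96.]
-100 130 x [25. 32. 38.] y [19. 86.]
-80 8 x [35. 37. 38.] y [18. 82.]
[[263.  91.]]
-260 461 x [-40. -19.  24.] y [-6. 50.]
-240 469 x [-39. -16.  32.] y [-7. 43.]
-220 527 x [-40. -16.  38.] y [-14.  44.]
-200 190 x [-39. -13.  33.] y [-5. 43.]
-180 384 x [-35. -27.  37.] y [-46.  38.]
-160 122 x [-34.  -8.  24.] y [-40.  19.]
-140 303 x [-22.  -8.  28.] y [-47.  19.]
-120 1478 x [-35.  -9.  38.] y [-90.  96.]
-100 953 x [-36. -22.  39.] y [-81.  94.]
-80 196 x [-35. -15.  39.] y [-84.  89.]
-60 6 x [-9. -8. -7.] y [-27. -17.]
-40 7 x [-9. -7. -5.] y [13. 19.]
-20 35 x [-9. -6.  1.] y [-16.  21.]
t 2.42 tray [-193.1   11.6  351.7] F [-0.   0.   0.9] open 20.4 j [-20.  16.  37.  76. -10.  91.  30.]
(-190, -5, 350, 0) [0.012 0.066 0.007] [-0.001 -0.001 -0.002]
(-190, -5, 250, 44) [0.012 0.067 0.407] [-0.     0.976 -0.003]
```

No camera housing sticks out (nothing past 39 mm from the tool axis), so leaning 44° clears the bar by about 16 mm. I lean and go down to the right of the bushings.

{"api": "drive_tool", "payload": {
  "steps": "0 0.07 0.1 0 0.24 0 0.77; 0 0.07 0.3 0 0.48 0 0.77; 0.05 0.07 0.5 0 0.72 0 0.77; 0.1 0.07 0.7 0 0.97 0 0.77; 0.13 0.07 0.85 0 0.97 0 0.77; 0.13 0.07 0.85 0 0.97 0 0.77; 0.13 0.07 0.85 0 0.97 0 0.77"
}}

```text
t: 3.3
tool_pos: [599.7, -95.6, 142.4]
tcp_rot: [[-0.18, 0.969, -0.168], [0.701, 0.246, 0.669], [0.689, 0.003, -0.724]]
contact_force: [-0.6, 0.4, 0.9]
opening: 20.0
finger_force: 0.0
```

```bash
python3 - <<'E'
from h import *
go((-120,-7,66,44),(-70,-7,66,44),(0,-7,66,44))
s=bot.get_state();im,d=snapshot('scene');c=camera_model('scene');print(proj(c,[s['tool_pos']]))
cv2.imwrite('pics/lean.png',cv2.resize(im[130:290,180:390],None,fx=3,fy=3))
E
```

```text
t 3.3 tray [-161.2   -6.6  142.4] F [-0.6  0.4  0.9] open 20.0 j [  6.  43.  27.  75. -47. 101.  53.]
(-120, -7, 66, 44) [-0.091  0.001  0.335] [0.003 0.009 0.002]
(-70, -7, 66, 44) [0.053 0.001 0.473] [0.003 0.009 0.002]
(0, -7, 66, 44) [0.256 0.    0.666] [0.003 0.009 0.002]
[[261.91883849 223.82813565]]
```

View pics/lean.png

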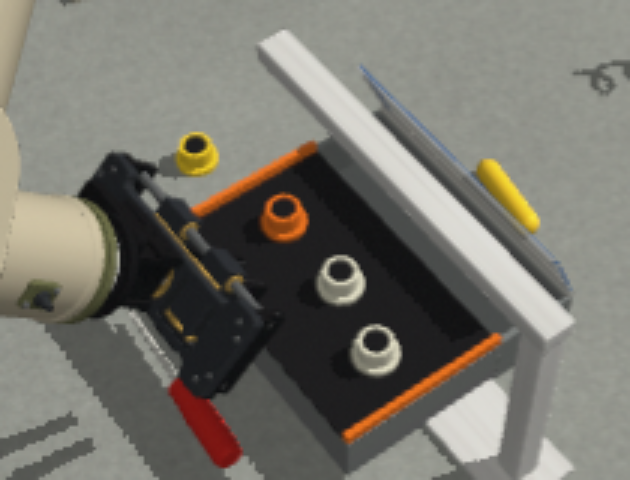

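The crop shows the leaned hand right of the deck. The orange is at crop (285,215), the whites at (340,280) and (376,350), all still in place. Lower the hand behind white B.

{"api": "drive_tool", "payload": {
  "steps": "-0.05 0 0.1 0 0 0 0.77; -0.09 0 0.2 0 0 0 0.77; -0.1 0 0.28 0 0 0 0.77; -0.1 0 0.325 0 0 0 0.77; -0.1 0 0.325 0 0 0 0.77; -0.1 0 0.325 0 0 0 0.77"
}}

```text
t: 4.1
tool_pos: [589.8, -60.7, 64.9]
tcp_rot: [[-0.177, 0.97, -0.167], [0.702, 0.243, 0.669], [0.69, 0.001, -0.724]]
contact_force: [-0.2, 0.9, 0.8]
opening: 19.9
finger_force: 0.0
```

```bash
python3 - <<'E'
from h import *
go((-122,-7,65,44),(-70,-7,65,44),(-40,-7,65,44),(0,-7,65,44))
E
```

```text
t 4.1 tray [-125.    -5.6   64.9] F [-0.2  0.9  0.8] open 19.9 j [  4.  45.  26.  82. -49.  93.  56.]
(-122, -7, 65, 44) [0.009 0.005 0.008] [ 0.004  0.009 -0.002]
(-70, -7, 65, 44) [0.16  0.005 0.151] [ 0.004  0.009 -0.002]
(-40, -7, 65, 44) [0.246 0.004 0.234] [ 0.004  0.009 -0.002]
(0, -7, 65, 44) [0.362 0.004 0.345] [ 0.004  0.009 -0.002]
```

{"api": "drive_tool", "payload": {
  "steps": "0.03 0.004 0.029 0 0 0 0.77; 0.061 0.004 0.058 0 0 0 0.77; 0.092 0.004 0.087 0 0 0 0.77; 0.123 0.004 0.117 0 0 0 0.77; 0.153 0.004 0.145 0 0 0 0.77; 0.184 0.004 0.175 0 0 0 0.77; 0.215 0.004 0.204 0 0 0 0.77; 0.246 0.004 0.234 0 0 0 0.77"
}}

```text
t: 5.1
tool_pos: [569.4, 23.1, 64.1]
tcp_rot: [[-0.176, 0.97, -0.168], [0.702, 0.244, 0.669], [0.69, 0.0, -0.724]]
contact_force: [-0.5, 0.1, -0.2]
opening: 19.9
finger_force: 0.1
```

```bash
python3 - <<'E'
from h import *
go((-20,-7,65,44),(0,-7,65,44),(3,-7,65,44))
im,d=snapshot('top');cv2.imwrite('pics/push1.png',cv2.resize(im[135:265,200:340],None,fx=4,fy=4))
E
```

```text
t 5.1 tray [-38.7  -6.6  64.1] F [-0.5  0.1 -0.2] open 19.9 j [ -3.  40.  24.  91. -50.  87.  53.]
(-20, -7, 65, 44) [0.057 0.001 0.049] [ 0.003  0.008 -0.003]
(0, -7, 65, 44) [0.115 0.001 0.104] [ 0.003  0.008 -0.003]
(3, -7, 65, 44) [0.123 0.001 0.113] [ 0.003  0.008 -0.003]
```

View pics/push1.png

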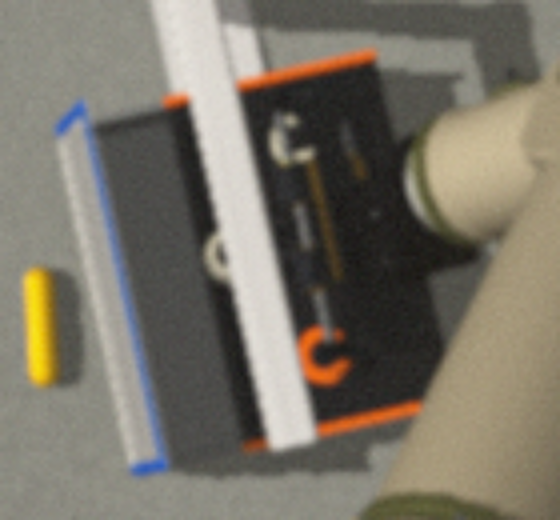

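White B shows at crop (222,253), just left of the bar and ahead of the fingers. White A (290,140) and the orange (325,355) have not moved. Keep pushing.

{"api": "drive_tool", "payload": {
  "steps": "0.025 0 0.022 0 0 0 0.77; 0.05 0 0.044 0 0 0 0.77; 0.075 0 0.067 0 0 0 0.77; 0.1 0 0.09 0 0 0 0.77; 0.12 0 0.11 0 0 0 0.77; 0.12 0 0.11 0 0 0 0.77"
}}

```text
t: 5.9
tool_pos: [559.5, 62.6, 65.0]
tcp_rot: [[-0.177, 0.97, -0.169], [0.701, 0.245, 0.67], [0.691, 0.0, -0.723]]
contact_force: [-0.4, -0.5, -0.4]
opening: 20.0
finger_force: 0.0
```

```bash
python3 - <<'E'
from h import *
go((-60,-7,66,44),(-125,-7,66,44),(-160,-77,140,44))
c=camera_model('top');im,d=snapshot('top');print('B was',tray(ray(c,[(255.5,198)],77)))
hsv=cv2.cvtColor(im,cv2.COLOR_BGR2HSV);m=cv2.inRange(hsv,(0,0,140),(180,70,255))
P=tray(ray(c,[(u,v) for v in range(420) for u in range(560)],28)).reshape(420,560,3)
m[(P[...,0]<-10)|(P[...,0]>68)|(abs(P[...,1])>115)]=0
n,l,st,ce=cv2.connectedComponentsWithStats(m)
for i in range(1,n):
    if st[i,4]>12:
        v,u=np.nonzero(l==i);print(st[i,4],ce[i],tray(np.median(pix3(c,np.c_[u,v],d[v,u]),0)))
E
```

```text
t 5.9 tray [ 2.  -6.7 65. ] F [-0.4 -0.5 -0.4] open 20.0 j [ -6.  37.  23.  95. -51.  84.  51.]
(-60, -7, 66, 44) [-0.177  0.002 -0.174] [ 0.002  0.007 -0.002]
(-125, -7, 66, 44) [-0.365  0.002 -0.354] [ 0.002  0.007 -0.002]
(-160, -77, 140, 44) [-0.261  0.283 -0.664] [ 0.002  0.007 -0.002]
B was [[-16.9  -8.3  77. ]]
101 [229.72277228 209.13861386] [[ 55.6   9.2 117. ]]
```

{"api": "drive_tool", "payload": {
  "steps": "-0.09 0 -0.09 0 0 0 0.77; -0.18 0 -0.178 0 0 0 0.77; -0.27 0 -0.266 0 0 0 0.77; -0.365 0 -0.354 0 0 0 0.77; -0.365 0 -0.45 0 0 0 0.77; -0.32 0.15 -0.56 0 0 0 0.77; -0.29 0.28 -0.6 0 0 0 0.77; -0.29 0.28 -0.6 0 0 0 0.77"
}}

```text
t: 6.95
tool_pos: [667.3, -71.7, 123.9]
tcp_rot: [[-0.179, 0.969, -0.168], [0.702, 0.245, 0.669], [0.69, 0.002, -0.724]]
contact_force: [-1.1, 0.5, -0.8]
opening: 20.0
finger_force: 0.0
```

```bash
python3 - <<'E'
from h import *
go((-142,-77,65,44),(-142,-77,80,44))
im,d=snapshot('top');cv2.imwrite('pics/push2.png',cv2.convertScaleAbs(cv2.resize(im[135:265,200:340],None,fx=4,fy=4),alpha=1.6))
E
```

```text
t 6.95 tray [-154.8  -78.   123.9] F [-1.1  0.5 -0.8] open 20.0 j [  6.  50.  26.  65. -51. 101.  47.]
(-142, -77, 65, 44) [-0.125 -0.004  0.206] [0.003 0.009 0.001]
(-142, -77, 80, 44) [-0.084 -0.004  0.162] [0.003 0.009 0.001]
```

View pics/push2.png

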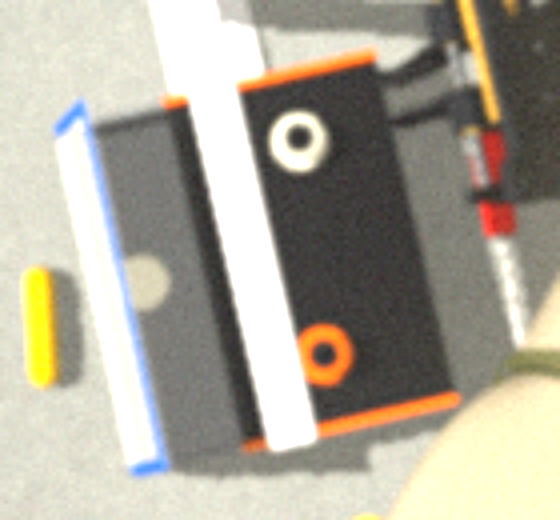

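White B lies flat in the trough at crop (148,283). White A (298,140) and the orange (325,355) are in place. Next is A.

{"api": "drive_tool", "payload": {
  "steps": "-0.04 0 0.07 0 0 0 0.77; -0.08 0 0.14 0 0 0 0.77; -0.12 0 0.19 0 0 0 0.77; -0.125 0 0.206 0 0 0 0.77; -0.125 0 0.206 0 0 0 0.77; -0.125 0 0.206 0 0 0 0.77"
}}

```text
t: 7.75
tool_pos: [662.8, -60.1, 65.3]
tcp_rot: [[-0.177, 0.97, -0.167], [0.702, 0.243, 0.669], [0.69, 0.001, -0.724]]
contact_force: [0.5, -0.6, -0.0]
opening: 19.9
finger_force: 0.0
```

```bash
python3 - <<'E'
from h import *
go((-60,-77,65,44),(-35,-77,65,44),(3,-77,65,44))
E
```

```text
t 7.75 tray [-142.4  -76.5   65.3] F [ 0.5 -0.6 -0. ] open 19.9 j [  5.  52.  25.  69. -51.  96.  50.]
(-60, -77, 65, 44) [0.238 0.001 0.228] [ 0.004  0.009 -0.002]
(-35, -77, 65, 44) [0.31  0.    0.297] [ 0.004  0.009 -0.002]
(3, -77, 65, 44) [ 0.42  -0.     0.402] [ 0.004  0.009 -0.002]
```

{"api": "drive_tool", "payload": {
  "steps": "0.039 0 0.037 0 0 0 0.77; 0.078 0 0.074 0 0 0 0.77; 0.117 0 0.111 0 0 0 0.77; 0.155 0 0.148 0 0 0 0.77; 0.193 0 0.185 0 0 0 0.77; 0.23 0 0.22 0 0 0 0.77; 0.262 0 0.25 0 0 0 0.77; 0.293 0 0.28 0 0 0 0.77"
}}

```text
t: 8.75
tool_pos: [637.6, 39.0, 64.5]
tcp_rot: [[-0.176, 0.97, -0.168], [0.702, 0.243, 0.669], [0.69, 0.0, -0.724]]
contact_force: [0.3, 0.0, 0.5]
opening: 20.1
finger_force: 0.1
```

```bash
python3 - <<'E'
from h import *
go((-20,-77,65,44),(3,-77,65,44))
im,d=snapshot('top');c=camera_model('top')
m=cv2.inRange(cv2.cvtColor(im,cv2.COLOR_BGR2HSV),(0,0,120),(180,70,255))
P=tray(ray(c,[(u,v) for v in range(420) for u in range(560)],77)).reshape(420,560,3)
m[(P[...,0]<-40)|(P[...,0]>25)|(P[...,1]>-40)|(P[...,1]<-105)]=0
v,u=np.nonzero(m);X=tray(pix3(c,np.c_[u,v],d[v,u]));X=X[(X[:,2]<95)&(X[:,2]>50)];print(len(X),X.mean(0),X.min(0),X.max(0))
E
```

```text
t 8.75 tray [-40.1 -76.6  64.5] F [0.3 0.  0.5] open 20.1 j [ -3.  46.  23.  80. -52.  89.  48.]
(-20, -77, 65, 44) [0.06  0.001 0.054] [ 0.003  0.008 -0.003]
(3, -77, 65, 44) [0.126 0.001 0.118] [ 0.003  0.008 -0.003]
45 [-12.16444444 -76.90666667  69.02888889] [ -17.5 -109.    53. ] [ -4.2 -55.1  80.4]
```

A is centred ahead of the fingers (y≈-77), so I finish the push and retreat.

{"api": "drive_tool", "payload": {
  "steps": "0.025 0 0.023 0 0 0 0.77; 0.05 0 0.046 0 0 0 0.77; 0.075 0 0.07 0 0 0 0.77; 0.1 0 0.093 0 0 0 0.77; 0.125 0 0.117 0 0 0 0.77; 0.125 0 0.117 0 0 0 0.77"
}}

```text
t: 9.55
tool_pos: [627.1, 81.0, 65.0]
tcp_rot: [[-0.177, 0.97, -0.169], [0.701, 0.245, 0.67], [0.691, 0.0, -0.723]]
contact_force: [0.2, -0.4, -0.1]
opening: 20.1
finger_force: 0.0
```

{"api": "drive_tool", "payload": {
  "steps": "-0.09 0 -0.09 0 0 0 0.77; -0.18 0 -0.178 0 0 0 0.77; -0.27 0 -0.266 0 0 0 0.85; -0.365 0 -0.354 0 0 0 0.95; -0.4 0 -0.5 0 0 0 1; -0.3 0 -0.7 0 0 0 1; -0.2 0 -0.9 0 0 0 1; -0.2 0 -0.9 0 0 0 1"
}}

```text
t: 10.55
tool_pos: [675.2, -108.5, 197.6]
tcp_rot: [[-0.18, 0.97, -0.162], [0.705, 0.242, 0.667], [0.686, 0.006, -0.727]]
contact_force: [0.2, 0.2, -0.5]
opening: 0.3
finger_force: 0.0
```

```bash
python3 - <<'E'
from h import *
go((-190,-60,360,0),(-190,0,380,0))
im,d=snapshot('top');cv2.imwrite('pics/push3.png',cv2.convertScaleAbs(cv2.resize(im[135:265,200:340],None,fx=4,fy=4),alpha=1.6))
E
```

```text
t 10.55 tray [-192.4  -76.5  197.6] F [ 0.2  0.2 -0.5] open 0.3 j [  9.  49.  27.  57. -51. 109.  44.]
(-190, -60, 360, 0) [ 0.453 -0.062 -0.466] [ 0.009 -0.963 -0.003]
(-190, 0, 380, 0) [ 0.508 -0.302 -0.526] [ 0.009 -0.963 -0.003]
```

View pics/push3.png

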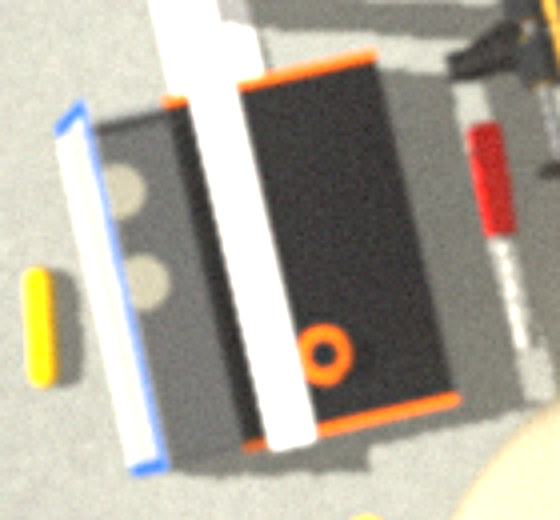

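Both whites lie flat in the trough at crop (122,190) and (148,283), and the orange (325,355) has not moved. I raise the hand, cross over the bar and come down left of the lid with an opposite lean.

{"api": "drive_tool", "payload": {
  "steps": "0.05 -0.06 -0.2 0 -0.1 0 1; 0.15 -0.12 -0.35 0 -0.3 0 1; 0.3 -0.2 -0.45 0 -0.5 0 1; 0.45 -0.3 -0.5 0 -0.73 0 1; 0.508 -0.302 -0.526 0 -0.96 0 1; 0.508 -0.302 -0.526 0 -0.96 0 1; 0.508 -0.302 -0.526 0 -0.96 0 1"
}}

```text
t: 11.48
tool_pos: [600.1, -122.5, 374.6]
tcp_rot: [[-0.244, 0.97, -0.004], [0.97, 0.244, 0.009], [0.01, -0.002, -1.0]]
contact_force: [-0.2, -0.6, 0.5]
opening: 0.7
finger_force: 0.0
```

{"api": "drive_tool", "payload": {
  "steps": "0.24 0 0 0 0 0 1; 0.48 0 0 0 0 0 1; 0.72 0 0 0 0 0 1; 0.96 0 0 0 0 0 1; 1 0 0 0 0 0 1; 1 0 0 0 0 0 1"
}}

```text
t: 12.22
tool_pos: [539.9, 118.0, 376.8]
tcp_rot: [[-0.242, 0.97, -0.004], [0.97, 0.242, 0.006], [0.007, -0.002, -1.0]]
contact_force: [0.5, -0.8, -0.6]
opening: 0.7
finger_force: 0.0
```

```bash
python3 - <<'E'
from h import *
go((130,0,330,-35),(115,0,200,-35))
E
```

```text
t 12.22 tray [ 60.6  -1.4 376.8] F [ 0.5 -0.8 -0.6] open 0.7 j [-45.   8.  33.  80.  -5.  93.   1.]
(130, 0, 330, -35) [ 0.276 -0.006  0.189] [-0.005 -0.787 -0.006]
(115, 0, 200, -35) [ 0.213 -0.005  0.709] [-0.005 -0.787 -0.006]
```

{"api": "drive_tool", "payload": {
  "steps": "0.15 0 0.05 0 -0.2 0 1; 0.28 0 0.15 0 -0.4 0 1; 0.28 0 0.35 0 -0.6 0 1; 0.25 0 0.55 0 -0.787 0 1; 0.213 0 0.7 0 -0.787 0 1; 0.213 0 0.7 0 -0.787 0 1; 0.213 0 0.7 0 -0.787 0 1"
}}

```text
t: 13.1
tool_pos: [527.6, 170.9, 205.2]
tcp_rot: [[-0.196, 0.971, 0.139], [0.796, 0.24, -0.555], [-0.573, 0.002, -0.82]]
contact_force: [0.9, 0.3, 0.4]
opening: 0.8
finger_force: 0.0
```

```bash
python3 - <<'E'
from h import *
go((90,0,105,-35),(78,0,102,-35),(62,0,99,-35),(50,0,93,-35),(40,0,83,-35),(36,0,75,-35),(33,0,66,-35),(33,0,62,-35))
E
```

```text
t 13.1 tray [114.8  -2.5 205.2] F [0.9 0.3 0.4] open 0.8 j [-62.  20.  25.  94.  23.  83. -30.]
(90, 0, 105, -35) [ 0.148 -0.01   0.385] [-0.003 -0.002 -0.009]
(78, 0, 102, -35) [ 0.115 -0.01   0.423] [-0.003 -0.002 -0.009]
(62, 0, 99, -35) [ 0.07  -0.009  0.469] [-0.003 -0.002 -0.009]
(50, 0, 93, -35) [ 0.044 -0.009  0.516] [-0.003 -0.002 -0.009]
(40, 0, 83, -35) [ 0.034 -0.009  0.572] [-0.003 -0.002 -0.009]
(36, 0, 75, -35) [ 0.04  -0.009  0.608] [-0.003 -0.002 -0.009]
(33, 0, 66, -35) [ 0.05  -0.009  0.644] [-0.003 -0.002 -0.009]
(33, 0, 62, -35) [ 0.059 -0.009  0.657] [-0.003 -0.002 -0.009]
```

{"api": "drive_tool", "payload": {
  "steps": "0.07 -0.005 0.14 0 0 0 1; 0.12 -0.01 0.28 0 0 0 1; 0.148 -0.01 0.385 0 0 0 1; 0.13 -0.01 0.405 0 0 0 1; 0.115 -0.01 0.423 0 0 0 1; 0.093 -0.01 0.446 0 0 0 1; 0.07 -0.01 0.469 0 0 0 1; 0.057 -0.01 0.493 0 0 0 1"
}}

```text
t: 14.1
tool_pos: [538.6, 114.4, 94.5]
tcp_rot: [[-0.199, 0.97, 0.14], [0.795, 0.244, -0.555], [-0.573, 0.001, -0.82]]
contact_force: [0.1, 1.0, 1.1]
opening: 0.5
finger_force: 0.4
```

```bash
python3 - <<'E'
from h import *
go((50,0,93,-35),(40,0,83,-35),(36,0,75,-35),(33,0,66,-35),(33,0,62,-35))
E
```

```text
t 14.1 tray [57.3  0.8 94.5] F [0.1 1.  1.1] open 0.5 j [-58.  25.  26. 103.  24.  68. -31.]
(50, 0, 93, -35) [-0.021  0.003  0.022] [-0.002 -0.002 -0.004]
(40, 0, 83, -35) [-0.03   0.003  0.077] [-0.002 -0.002 -0.004]
(36, 0, 75, -35) [-0.025  0.003  0.113] [-0.002 -0.002 -0.004]
(33, 0, 66, -35) [-0.014  0.003  0.149] [-0.002 -0.002 -0.004]
(33, 0, 62, -35) [-0.005  0.003  0.162] [-0.002 -0.002 -0.004]
```

{"api": "drive_tool", "payload": {
  "steps": "-0.012 0 0.012 0 0 0 1; -0.021 0 0.03 0 0 0 1; -0.026 0 0.055 0 0 0 1; -0.03 0 0.077 0 0 0 1; -0.028 0 0.095 0 0 0 1; -0.025 0 0.113 0 0 0 1; -0.019 0 0.131 0 0 0 1; -0.014 0 0.149 0 0 0 1"
}}

```text
t: 15.1
tool_pos: [544.1, 91.1, 65.3]
tcp_rot: [[-0.2, 0.97, 0.14], [0.795, 0.244, -0.556], [-0.573, -0.0, -0.82]]
contact_force: [-0.9, 0.6, 0.0]
opening: 0.1
finger_force: 0.4
```

```bash
python3 - <<'E'
from h import *
go((33,0,63,-35),(33,0,61,-35),(60,0,150,-35))
E
```

```text
t 15.1 tray [33.5  1.2 65.3] F [-0.9  0.6  0. ] open 0.1 j [-56.  27.  26. 105.  24.  63. -31.]
(33, 0, 63, -35) [0.004 0.005 0.009] [-0.002 -0.001 -0.003]
(33, 0, 61, -35) [0.008 0.005 0.015] [-0.002 -0.001 -0.003]
(60, 0, 150, -35) [-0.107  0.004 -0.338] [-0.002 -0.001 -0.003]
```

{"api": "drive_tool", "payload": {
  "steps": "0.003 0 0.004 0 0 0 1; 0.006 0 0.008 0 0 0 1; 0.009 0 0.013 0 0 0 1; 0.009 0 0.013 0 0 0 1; 0.009 0 0.013 0 0 0 1"
}}

```text
t: 15.72
tool_pos: [544.3, 90.9, 63.2]
tcp_rot: [[-0.199, 0.97, 0.14], [0.795, 0.243, -0.557], [-0.574, 0.0, -0.819]]
contact_force: [-6.5, 0.8, 16.8]
opening: 0.3
finger_force: 8.2
```

17 N at z≈63, right where a fully shut lid should stop the tip. I lift off and check.

{"api": "drive_tool", "payload": {
  "steps": "-0.03 0 -0.05 0 0 0 1; -0.08 0 -0.2 0 0 0 1; -0.12 0 -0.4 0 0 0 1; -0.2 0 -0.6 0 0 0 1; -0.2 0 -0.8 0 0 0 1; -0.2 0 -1 0 0 0 1; -0.2 0 -1 0 0 0 1"
}}

```text
t: 16.6
tool_pos: [519.5, 193.4, 298.0]
tcp_rot: [[-0.201, 0.969, 0.144], [0.797, 0.247, -0.551], [-0.57, 0.004, -0.822]]
contact_force: [0.1, 0.4, -0.1]
opening: 0.3
finger_force: 0.0
```

```bash
python3 - <<'E'
from h import *
go()
im,d=snapshot('top');c=camera_model('top');cv2.imwrite('pics/end.png',cv2.resize(im[130:265,195:345],None,fx=4,fy=4))
m=cv2.inRange(cv2.cvtColor(im,cv2.COLOR_BGR2HSV),(100,120,80),(130,255,255));m[:,:205]=0;m[:,285:]=0;m[:150]=0;m[262:]=0
v,u=np.nonzero(m);P=tray(pix3(c,np.c_[u,v],d[v,u]));print(len(P),P[::max(1,len(P)//14)].tolist())
for x in (5,20,60):
  k=(abs(P[:,0]-x)<8);print(x,k.sum(),np.median(P[k,2]) if k.any() else None)
E
```

```text
t 16.6 tray [138.6  -0.3 298. ] F [ 0.1  0.4 -0.1] open 0.3 j [-64.  17.  25.  87.  24.  93. -27.]
392 [[9.5, -126.2, 56.2], [42.2, -124.6, 57.1], [65.6, -123.7, 59.6], [-4.4, -96.2, 55.9], [-1.6, -69.7, 58.4], [1.1, -43.3, 61.1], [-4.6, -19.0, 54.5], [1.0, 6.5, 57.3], [-5.1, 31.4, 56.0], [3.3, 55.9, 57.4], [-2.6, 80.7, 54.7], [3.1, 105.7, 54.8], [27.0, 123.2, 61.6], [-63.7, 103.6, 1218.0]]
5 222 57.849999999999994
20 28 59.05
60 25 59.6
```

View pics/end.png

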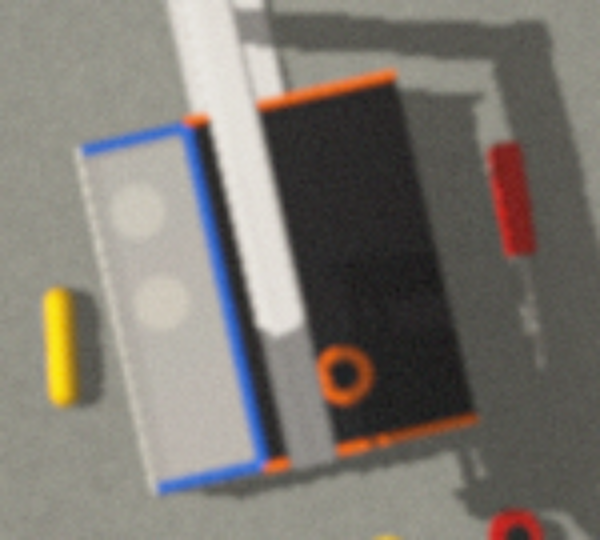

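The lid is flat, with its free edge at x≈-4 and z≈57. Both whites show beneath it at crop (137,210) and (162,302), and the orange is still on the deck at (345,375). Nothing else has moved, so I hand the job in.

```bash
python3 -c "
from station import bot
print(bot.sign_off())"
```

```text
the job is handed in; nothing more can be done
None
```

Both white bushings are in the trough, the lid is shut flat, and the orange misprint is still on the deck; I saw no contact with the light bar or anything else on the table, and handed the job in at about 17 s of the 64 s allowed.

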